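Open the centrifuge by its thumb latch and take out the spun tube

ROBOT

A 7-joint arm with a two-finger parallel gripper is mounted at the origin on the work surface. World frame = base frame: x ahead of the robot, y to its left, z up, the work surface at z = 0. Lengths are in m, angles in degrees, forces in N, time in s.
With the tool pointing down it reaches from about 0.4 to 0.875 m from the base axis. Payload 6.5 kg.
Tool frame: the origin (TCP) lies at the very end of the fingers, on their centre line; the grasp point (between the pads) lies 19 mm behind it; z points along the fingers, y is the line along which they close (so a half turn about z gives the same grasp; the last joint's range is limited). The gripper opens to 88 mm and grips with 3 to 60 N. Pads are 18 mm wide; open, the fingers measure 123 mm over their backs; the gripper's body (75 mm by 187 mm) begins 45 mm behind the grasp point.
Start: joints at [-80.684, 30.733, -0.252, 88.115, 0.149, 61.152, -4.079], TCP at [0.147, 0.633, 0.239] pointing down, gripper open.
Joint ranges: [-154.64, 154.64], [-21.42, 123.67], [-72.66, 72.17], [13.99, 137.28], [-74.86, 254.86], [10.95, 109.41], [-158.01, 158.01]. Speed limits (degrees/s): [136.94, 136.94, 180, 180, 180, 180, 180].

INTERFACE

Orientations are given as [roll, pitch, yaw] about the fixed x, y, z axes, in that order (R = Rz(yaw) Ry(pitch) Rx(roll)).
In Python, from station import get_state, vision, workorder gives the robot as it stands.
- The arm moves only by the tool servo_tool, never from a script. Its argument "motion" is a list of rows, each an object with "dp": the shift along the tool's x, y, z in m, a list of three; "rotation": the turn, a rotation vector about the tool's x, y, z in units of 5 degrees (1.0 is 5 degrees), a list of three. A call has 1 to 8 rows; each row is the pose to reach, as a shift and turn from the pose commanded when the call began, along the tool's axes at that moment; what a row does not reach only later rows make up. A row lasts 1/12 s, in which the tool goes at most 41.7 mm and 7.16 degrees, less where a joint would pass 70% of its speed; a pose out of reach is approached as far as the arm can. A call with a gripper value outside its range is refused whole. "grip" is the opening, from -1 (shut) to 1 (fully open), set as the call begins (left out, the last holds). The fingers move at their own pace and stop on an object; "newtons" is the grip in N (left out, the last holds). Time passes only in rows, so rows that repeat a pose let the fingers close. It gives the time, the measured TCP pose, the force, the opening and the grip force at its end, in the units of the state.
- get_state(): the state, without advancing time (a new reading comes with each control period).
- vision.capture(name): name is "side" or "top" or "wrist"; returns a dict with "frame" (420x560x3 uint8, red, green, blue), "fx", "fy", "cx", "cy" (pixels), "D" ([k1, k2, p1, p2, k3] as OpenCV has them; the pictures are not rectified), "eye" and "attitude" of the camera in the world. Camera axes: x right, y up, looking along -z (the intrinsics and any distortion apply to the point x, -y, -z); pixel columns grow to the right and rows downward; lengths in m; the calibration is good to about 2 mm. A picture is of the moment at which its call begins. There is no depth.
- workorder.hand_in(): hands the job in; it is judged then, once.
The state is a dict: "t": time; "joints": joint angles; "joint_velocities": joint speeds; "tau": joint torques, N m; "ee_pos": TCP position; "ee_rot": TCP orientation; "ft_force": force on the tool from outside, world axes, zero at the start; "torque": the same for the moment, N m; "gripper_width": finger opening in m; "grip_force": force on a finger pad.
Only numpy, scipy, OpenCV 4.12 (cv2) and the standard library are available. Lean on these libraries where they do the work, as an engineer would, in place of code of your own. Each camera call takes 0.05 s, during which the arm holds its last target. There are 200 camera calls.

TASK

The spin is over: slide the orange thumb latch on the front of the centrifuge sideways so that the lid springs fully open, draw the red-capped tube out of its slanted sleeve in the rotor and set it down gently, upright, in any empty cell of the small white rack. Do not drop the glass tube, push it down hard or lay it over towards flat, or its layers mix; leave the lid up and the latch free to spring back, and leave the violet-capped balance tube in the rotor and everything else on the table where it is.

Things in the scene. Friction and masses are not known exactly. Their poses are not given: they have to be found in the camera images.
- centrifuge: Bench centrifuge, white housing 270 (x) x 260 (y) x 130 mm high, fixed. Origin: centre of its underside; its front, with the latch, faces -x; y is left for one standing in front, z up. In its top is a round bowl 224 mm across with the rotor in it, under a clear lid 236 x 236 mm, 38 mm high, with a grey catch block in front of it (x -127 to -118 mm, 30 mm wide, up to z 152 mm).
- latch_tab (a point): Centre of the orange thumb tab on the front face. Tab: 20 mm out from the face (centrifuge x -155 to -135 mm), 10 mm wide (y), 14 mm high (z 105 to 119 mm). Nothing else within 30 mm beside, below or in front of it. The lid swings up just behind it: keep the hand in front (a tool slanting forward and down), not over the lid.
- latch (a joint): Travel of the thumb tab along the centrifuge's +y (to the left seen from the front, towards the green dot), m. 0 = locked, end stop at 0.014. A spring brings it back: about 3 to 6 N to move it. The lid is let go at 0.008 to 0.009; hold it past that until the lid has risen.
- lid (a joint): Opening angle of the lid, rad: 0 = shut and latched; once unlatched a damped spring opens it by itself in 1 to 1.5 s to its stop at 1.75, where it stays, standing up at the back and leaning slightly away.
- lid_hinge (a point): Middle of the lid's hinge line (along the centrifuge's y), at the back of its top: centrifuge x +118 mm, z 130 mm.
- tube: The spun tube: glass, red cap, yellow over dark red. 85 mm long; glass 13 mm in diameter, round bottom; cap 17 mm in diameter over the top 20 mm (65 to 85 mm from the bottom). Origin at its bottom end, z along its axis to the cap. 20 g (varies). It starts in a rotor sleeve on the back side, 40 degrees from upright, its cap leaning in towards the shaft, its bottom outwards; up to 0.35 rad off straight back.
- sleeve_mouth (a point): Centre of the mouth of the spun tube's sleeve on the rotor, on the sleeve's axis, 52 mm from its floor. Sleeve 17 mm wide inside, 21 mm outside: 13 mm of glass and the whole cap stand out of it. Pull along the tube's own axis for 55 mm or more to clear it. From 40 degrees here to upright in the rack: the tool must lean 20 degrees or more at one of the two.
- rotor (a joint): How far the rotor has turned since the start about its upright shaft at the middle of the centrifuge, rad, positive counter-clockwise from above; six blue sleeves 60 degrees apart, all slanting 40 degrees, mouths 62 mm from the shaft and 100 mm above the table. It turns when pushed sideways with about 0.5 N and takes the tubes along; it then stays.
- balance: The balance tube: same size, violet cap, in the opposite sleeve, towards the front, leaning backwards. Origin at its bottom end. Stays in the rotor.
- balance_seat (a point): Point on the rotor where the bottom end of the balance tube rests.
- rack: Small white rack, fixed, left or right of the centrifuge: 135 (x) x 47 (y) x 55 mm high on a foot 147 x 59 mm. Origin: centre of its underside, z up. 6 x 2 square open cells 19 mm wide, 3 mm walls, floor 6 mm up; centres x = -55, -33, -11, 11, 33, 55 mm, y = -11, 11 mm. The cells at x = 33 and 55 mm hold tubes, the other eight are empty. Tubes stand 36 mm out of it and may lean some degrees.
- rack_tube0: One of four tubes standing in the rack (red or violet cap, same size as the spun tube). Origin at its bottom end. Leave alone.
- rack_tube1: One of four tubes standing in the rack (red or violet cap, same size as the spun tube). Origin at its bottom end. Leave alone.
- rack_tube2: One of four tubes standing in the rack (red or violet cap, same size as the spun tube). Origin at its bottom end. Leave alone.
- rack_tube3: One of four tubes standing in the rack (red or violet cap, same size as the spun tube). Origin at its bottom end. Leave alone.
- full_rack: White rack packed full of tubes, fixed, on the other side of the centrifuge; 172 x 108 mm, 92 mm high. Origin: centre of its underside.
- syringe: Capped syringe lying on the table, 150 mm long, 26 mm wide, 16 mm high. Origin under its middle, x towards the tip. Leave alone.
- spray: White bottle with blue cap, 56 mm in diameter, 145 mm high, loose. Origin: centre of its underside. Leave alone.
- swab_pot: Steel pot of swabs, 72 mm in diameter, 75 mm high, fixed. Origin: centre of its underside.
Mind the look-alikes: they are no part of the job. What is shaped like the rack but brown or green is not meant.

How it is judged (in metres and radians):
On the way, in this order (a step that is already met when the one before it is completed fails the run):
1. the latch is slid until it lets the lid go (value of joint latch above 0.008 m), for 0.05 s.
2. the lid has sprung fully open (value of joint lid above 1.5 rad), for 0.2 s.
3. the red-capped tube is drawn out and lifted clear of the centrifuge (height (world z) of tube above 0.125 m), for 0.1 s.
At the end, for the whole second after the job is handed in: The red-capped tube stands at rest on the floor of a cell of the small white rack (bottom under 14 mm above the table, within 16 degrees of upright); lid open over 1.5 rad; latch sprung back (under 3 mm); balance tube within 8 mm of its seat in the rotor (x of tube in the frame of rack between -0.066 and 0.066 m and y of tube in the frame of rack between -0.023 and 0.023 m and z of tube in the frame of rack between 0 and 0.014 m and angle between tube's own z axis and vertical below 0.28 rad and linear speed of tube below 0.02 m/s and value of joint lid above 1.5 rad and value of joint latch below 0.003 m and distance between balance and balance_seat below 0.008 m); the robot touches nothing.
It fails at once if the tube is dropped (falls from about 1 cm or more) (linear speed of tube above 0.45 m/s and contact force between the fingers and tube below 0.05 N).
It fails at once if the glass tube is pressed onto the rack with over 35 N (contact force between tube and rack above 35 N).
It fails at once if the tube is laid over more than about 65 degrees from upright (angle between tube's own z axis and vertical above 1.13 rad).
It fails at once if a tube in the rack, the syringe or the bottle is moved by more than 2 cm (distance of any of rack_tube0, rack_tube1, rack_tube2, rack_tube3, syringe, spray from where it was at the start of the episode above 0.02 m).
It fails at once if the balance tube leaves its sleeve (distance between balance and balance_seat above 0.03 m).
It also fails if it takes over 45 s, if anything falls off the work surface, if the arm or the gripper's body presses on something with over 40 N, if the wrist force passes 120 N, or if a joint passes its speed limit or range.

## Working session

There is one attempt and no reset: what is moved stays moved. The work goes in short steps, Python scripts to look and compute and a tool call to move; the robot and the scene stay as the last step left them, time stands still between calls to the robot, and variables do not carry over. Pictures are saved under pics/ and viewed, at most 10 in all, crops included, and the job is handed in when it is done.

Besides the shell and the picture viewer there is one more tool, called after "Emit:" as name([rows], argument=value, ...), one row to a line, values as JSON. servo_tool: Moves the arm, as the interface text tells. Its arguments: {"type":"object","properties":{"motion":{"type":"array"},"grip":{"type":"number"},"newtons":{"type":"number"}},"required":["motion"]}

```bash
mkdir -p pics; ls; cat > h.py <<'E'
import numpy as np, cv2
from scipy.spatial.transform import Rotation as R
from station import get_state, vision, workorder
def rot(a):
    a=np.array(a,float)
    if a.shape==(3,3): return a
    if a.shape==(4,): return R.from_quat(a).as_matrix()
    return R.from_euler('xyz',a,degrees=True).as_matrix()
def cap(n,save=None):
    c=vision.capture(n)
    if save: cv2.imwrite('pics/'+save,c['frame'][:,:,::-1])
    return c
def K(c): return np.array([[c['fx'],0,c['cx']],[0,c['fy'],c['cy']],[0,0,1.]])
def ray(c,uv):
    p=cv2.undistortPoints(np.array([[uv]],float),K(c),np.array(c['D'],float))[0,0]
    d=rot(c['attitude'])@np.array([p[0],-p[1],-1.]); return np.array(c['eye'],float),d/np.linalg.norm(d)
def plane(c,uv,z):
    o,d=ray(c,uv); return o+d*(z-o[2])/d[2]
def tri(*cu):
    A=np.zeros((3,3));b=np.zeros(3)
    for c,uv in cu:
        o,d=ray(c,uv);P=np.eye(3)-np.outer(d,d);A+=P;b+=P@o
    x=np.linalg.solve(A,b); return x,[np.linalg.norm(np.cross(x-ray(c,uv)[0],ray(c,uv)[1])) for c,uv in cu]
def proj(c,X):
    M=rot(c['attitude']);q=M.T@(np.array(X,float)-np.array(c['eye'],float));q=np.array([q[0],-q[1],-q[2]])
    return cv2.projectPoints(q[None],np.zeros(3),np.zeros(3),K(c),np.array(c['D'],float))[0].ravel()
def blobs(c,lo,hi,amin=15):
    h=cv2.cvtColor(c['frame'],cv2.COLOR_RGB2HSV);m=cv2.inRange(h,np.array(lo),np.array(hi))
    n,l,s,ce=cv2.connectedComponentsWithStats(m)
    return [(ce[i].round(1).tolist(),s[i].tolist()) for i in range(1,n) if s[i,4]>=amin]
E
python3 - <<'E'
from h import *
print(get_state())
fr=[]
for n in('top','side','wrist'):
    c=cap(n,n+'0.png'); print(n,c['fx'],c['cx'],c['D'],c['eye'],c['attitude'])
    print('orange',blobs(c,(8,150,120),(20,255,255)));print('red',blobs(c,(0,150,90),(5,255,255)));print('violet',blobs(c,(130,60,60),(160,255,255)))
E
```

```text
pics
{'t': 0.0, 'joints': array([-80.68310771,  30.77815201,  -0.25373646,  88.16931245,
         0.14952535,  61.1537763 ,  -4.07895405]), 'joint_velocities': array([ 0.03092928, -0.09496964,  0.00775059, -0.05694268,  0.13876998,
        0.018359  , -0.03323779]), 'tau': array([-6.88684231e-04, -5.70998776e+01,  9.90492180e-01, -2.51607549e+01,
       -5.62661898e-02,  1.80224836e-02,  1.70175622e-04]), 'ee_pos': array([0.14731808, 0.63245142, 0.23784122]), 'ee_rot': array([-1.79899415e+02,  8.17955547e-03,  1.66894530e+02]), 'ft_force': array([-0.75990435, -0.01103472, -0.055345  ]), 'torque': array([-0.00146704,  0.03807817, -0.00850213]), 'grip_force': 0.0, 'gripper_width': 0.08820746824752589}
top 385.10747172812427 278.68051965512313 [0.00201103 0.         0.         0.         0.        ] [0.3578885  0.05654071 1.12394661] [  9.3032007    0.56047726 -90.06693653]
orange [([315.6, 244.9], [314, 242, 4, 7, 22])]
red [([34.7, 173.5], [0, 139, 72, 71, 4068]), ([419.1, 205.4], [412, 199, 15, 14, 117]), ([430.3, 201.8], [428, 199, 6, 6, 28]), ([437.9, 201.6], [435, 199, 6, 6, 19]),
[... 1370 characters left out ...]
53.8], [162, 148, 23, 12, 111]), ([362.4, 260.0], [359, 258, 7, 5, 29]), ([356.1, 264.8], [353, 263, 7, 5, 32]), ([483.9, 352.2], [430, 308, 108, 90, 7043])]
violet [([188.1, 136.0], [183, 133, 11, 8, 23]), ([200.6, 139.6], [196, 135, 11, 9, 23]), ([176.0, 147.2], [170, 144, 12, 7, 22]), ([190.2, 149.3], [185, 147, 12, 7, 19])]
wrist 353.1053145150085 280.27630462770065 [0.02081913 0.         0.         0.         0.        ] [0.0781896  0.64863309 0.38382055] [-1.58637784e+01  2.81766086e-02  7.68913620e+01]
orange [([532.1, 323.3], [524, 309, 16, 31, 158]), ([24.8, 334.1], [21, 331, 8, 9, 41]), ([538.2, 350.8], [536, 344, 5, 16, 36]), ([24.1, 355.0], [20, 347, 9, 16, 73])]
red []
violet []
```

View pics/top0.png

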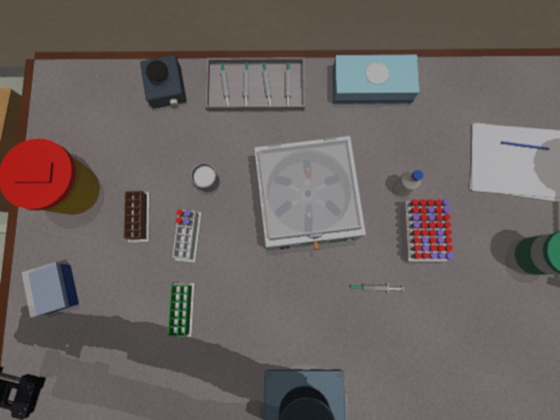

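View pics/side0.png

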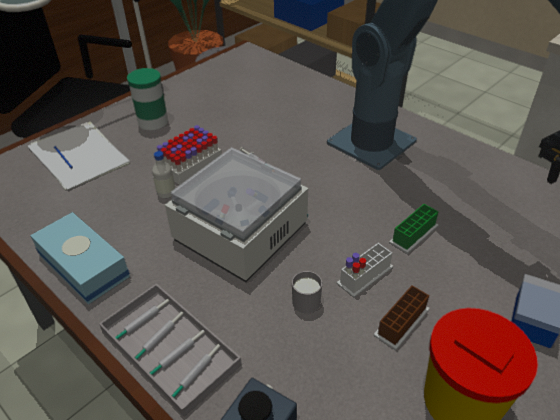

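Top view: white centrifuge at (307,192) with its orange tab at (316,245). There are three rack-shaped things: brown (136,216), green (180,309) and white (186,235). The white one, with four tubes at its far end, is the rack meant. A crop will confirm this.

```bash
python3 - <<'E'
from h import *
t=cap('top');f=t['frame'][:,:,::-1]
a=cv2.resize(f[130:255,250:368],None,fx=4.4,fy=4.4,interpolation=cv2.INTER_CUBIC)
b=cv2.resize(f[203:267,168:208],None,fx=5.8,fy=5.8,interpolation=cv2.INTER_CUBIC)
o=np.zeros((560,770,3),np.uint8);o[:a.shape[0],:a.shape[1]]=a;o[:b.shape[0],530:530+b.shape[1]]=b
cv2.imwrite('pics/crop1.png',o)
g=cv2.cvtColor(t['frame'],cv2.COLOR_RGB2GRAY)
h=cv2.cvtColor(t['frame'],cv2.COLOR_RGB2HSV)
m=((g>150)&(h[...,1]<60)).astype(np.uint8)
cs,_=cv2.findContours(m,cv2.RETR_EXTERNAL,cv2.CHAIN_APPROX_NONE)
for c in cs:
    if cv2.contourArea(c)>300: print(cv2.contourArea(c),cv2.minAreaRect(c))
print(plane(t,(315.6,244.9),.112))
E
```

```text
310.0 ((278.85736083984375, 228.34539794921875), (45.47195816040039, 22.678939819335938), 34.777828216552734)
517.5 ((309.5154113769531, 190.62307739257812), (99.59988403320312, 98.85568237304688), 82.87498474121094)
4470.0 ((513.8504638671875, 161.16607666015625), (88.01806640625, 69.6176528930664), 5.1281914710998535)
1665.5 ((377.5, 74.5), (33.0, 81.0), 90.0)
[ 0.44398866 -0.03065028  0.112     ]
```

View pics/crop1.png

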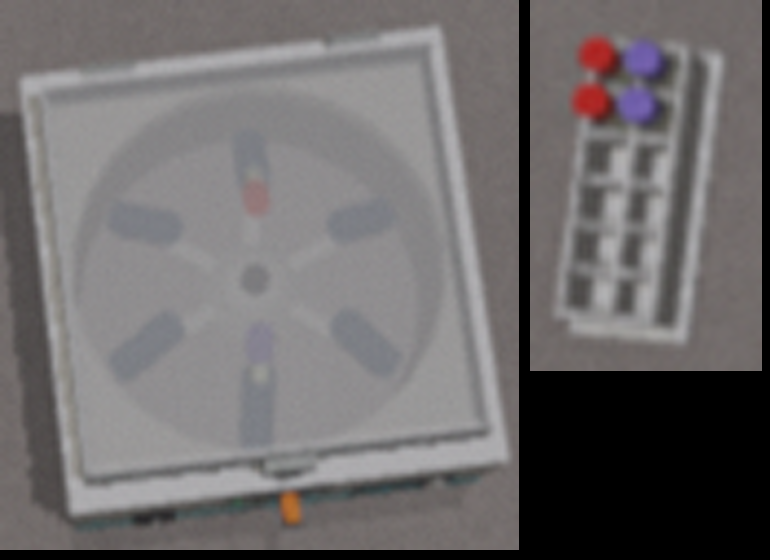

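Confirmed: in the crop, the white rack has red and violet caps in its two far rows and eight empty cells at the near end. The red-capped spun tube sits at the back of the rotor (crop 255,200) and the violet one at the front (260,340). The orange tab is at crop (290,508).

```bash
python3 - <<'E'
from h import *
t=cap('top');s=cap('side')
P=lambda u,v:(250+u/4.4-.5,130+v/4.4-.5)
Q=lambda u,v:(168+(u-530)/5.8-.5,203+v/5.8-.5)
co=[plane(t,P(*p),.13) for p in((22,80),(440,28),(508,458),(70,515))]
co=np.array(co);print(co.round(4),co.mean(0))
for i in range(4):
    d=co[(i+1)%4]-co[i];print(np.linalg.norm(d),np.degrees(np.arctan2(d[1],d[0])))
for p in((600,160),(650,165),(580,292),(630,297)): print('cell',plane(t,Q(*p),.055).round(4))
for p in((598,55),(644,60),(592,102),(637,105)): print('rcap',plane(t,Q(*p),.091).round(4))
print('redcap',plane(t,P(256,200),.118),'shaft',plane(t,P(255,280),.1))
print('latch s',tri((t,(315.6,244.9)),(s,(0,0)))[0] if 0 else [proj(s,(0.444,-.031,.112))])
# rack caps triangulated with side view
print(tri((t,Q(598,55)),(s,(362.4,260.0))),tri((t,Q(592,102)),(s,(362.4,260))),tri((t,Q(598,55)),(s,(356.1,264.8))))
st=get_state();print(rot(st['ee_rot']).round(3))
E
```

```text
[[ 0.7049  0.131   0.13  ]
 [ 0.737  -0.1255  0.13  ]
 [ 0.4715 -0.1572  0.13  ]
 [ 0.4385  0.1004  0.13  ]] [ 0.58795596 -0.01282156  0.13      ]
0.2584933404199432 -82.86380372103557
0.26737238044702016 -173.17668730562636
0.25979271253937825 97.30661307003372
0.268155289554996 6.546830701180558
cell [0.4911 0.3445 0.055 ]
cell [0.4886 0.3202 0.055 ]
cell [0.4276 0.3515 0.055 ]
cell [0.4251 0.3275 0.055 ]
rcap [0.5364 0.3378 0.091 ]
rcap [0.5339 0.316  0.091 ]
rcap [0.514  0.3397 0.091 ]
rcap [0.5126 0.3185 0.091 ]
redcap [ 0.63184796 -0.01198131  0.118     ] shaft [ 0.58581588 -0.01191223  0.1       ]
latch s [array([270.54861138, 172.07392002])]
(array([0.52993623, 0.34233361, 0.09940802]), [np.float64(0.008408480638884918), np.float64(0.008408480638884702)]) (array([0.51429271, 0.34163499, 0.0862391 ]), [np.float64(0.0007722397684563283), np.float64(0.0007722397684562337)]) (array([0.53667985, 0.33981727, 0.08620475]), [np.float64(0.0008895121162148264), np.float64(0.0008895121162147711)])
[[-0.974  0.227 -0.   ]
 [ 0.227  0.974 -0.   ]
 [-0.    -0.    -1.   ]]
```

```bash
cat >> h.py <<'E'
C=np.array([.588,-.0128,0]);CY=7.0
def cl(x,y,z): return C+R.from_euler('z',CY,degrees=True).apply([x,y,z])
def att(sl,yaw,roll=0):  # tool z slants forward by sl along heading yaw; tool y along heading's left
    return R.from_euler('z',yaw,degrees=True)*R.from_euler('y',-sl,degrees=True)*R.from_matrix(np.diag([-1.,1,-1]))
def goal(p,sl,yaw):
    s=get_state();A=R.from_matrix(rot(s['ee_rot']));r=(A.inv()*att(sl,yaw)).as_rotvec(degrees=True)
    d=np.array(p)-s['ee_pos'];print('t',s['t'],'dp',A.inv().apply(d).round(4),'rot',(r/5).round(2),'rows',np.linalg.norm(d)/.0417,np.linalg.norm(r)/7.16)
E
python3 - <<'E'
from h import *
goal((.42,.3,.28),20,7)
E
```

```text
t 0.3 dp [-0.341  -0.2624 -0.0414] rot [-0.71 -3.96 -3.98] rows 10.366680392665275 3.950618525097042
```

Emit:
servo_tool([
  {"dp":[-0.04,-0.03,-0.04],"rotation":[0,0,-1]},
  {"dp":[-0.08,-0.06,-0.04],"rotation":[-0.2,-1,-2]},
  {"dp":[-0.11,-0.09,-0.04],"rotation":[-0.4,-2,-3]},
  {"dp":[-0.15,-0.115,-0.04],"rotation":[-0.6,-3,-4]},
  {"dp":[-0.18,-0.14,-0.04],"rotation":[-0.7,-4,-4]},
  {"dp":[-0.215,-0.165,-0.04],"rotation":[-0.7,-4,-4]},
  {"dp":[-0.25,-0.19,-0.04],"rotation":[-0.7,-4,-4]},
  {"dp":[-0.28,-0.215,-0.04],"rotation":[-0.7,-4,-4]},
], grip=-1, newtons=20)

```text
t: 0.97
ee_pos: [0.353, 0.3822, 0.2789]
ee_rot: [-180.0, 20.2, -172.8]
ft_force: [0.9, 0.3, 0.2]
gripper_width: 0.0367
grip_force: 0.0
```

```bash
python3 - <<'E'
from h import *
print(get_state()['joints'].round(1))
goal(cl(-.2,-.04,.2),40,7)
E
```

```text
[-69.5   8.4   7.5 117.5  22.2  44.5  20.3]
t 0.9667 dp [ 0.0428 -0.4606  0.0686] rot [ 0.01 -3.95  0.04] rows 11.214915852913158 2.761871117091773
```

Emit:
servo_tool([
  {"dp":[0,-0.04,0],"rotation":[0,0,0]},
  {"dp":[0,-0.08,0],"rotation":[0,0,0]},
  {"dp":[0,-0.12,0],"rotation":[0,0,0]},
  {"dp":[0,-0.16,0],"rotation":[0,0,0]},
  {"dp":[0,-0.2,0],"rotation":[0,0,0]},
  {"dp":[0,-0.24,0],"rotation":[0,0,0]},
  {"dp":[0,-0.28,0],"rotation":[0,0,0]},
  {"dp":[0,-0.32,0],"rotation":[0,0,0]},
])

```text
t: 1.63
ee_pos: [0.3918, 0.0642, 0.2791]
ee_rot: [-180.0, 20.2, -172.9]
ft_force: [0.4, -0.1, 0.9]
gripper_width: 0.0005
grip_force: 0.0
```

```bash
python3 - <<'E'
from h import *
print(get_state()['joints'].round(1))
goal(cl(-.2,-.04,.2),30,7)
goal(cl(-.2,-.04,.2),40,7)
E
```

```text
[-52.1 -13.6  28.5 136.3  19.8  37.7  60.1]
t 1.6333 dp [ 0.0413 -0.1403  0.0691] rot [ 0.01 -1.95  0.02] rows 3.8788455990612154 1.3635217982734487
t 1.6333 dp [ 0.0413 -0.1403  0.0691] rot [ 0.01 -3.95  0.02] rows 3.8788455990612154 2.7601297699282337
```

Emit:
servo_tool([
  {"dp":[0.0,-0.03,0.02],"rotation":[0,0,0]},
  {"dp":[0,-0.07,0.04],"rotation":[0,0,0]},
  {"dp":[0,-0.1,0.05],"rotation":[0,-1,0]},
  {"dp":[0.02,-0.13,0.06],"rotation":[0,-2,0]},
  {"dp":[0.03,-0.14,0.07],"rotation":[0,-2,0]},
  {"dp":[0.03,-0.14,0.07],"rotation":[0,-2,0]},
])

```text
t: 2.13
ee_pos: [0.4073, 0.006, 0.2594]
ee_rot: [179.9, 22.6, -172.0]
ft_force: [-0.4, -0.1, 0.5]
gripper_width: 0.0009
grip_force: 0.0
```

```bash
python3 - <<'E'
from h import *
print(get_state()['joints'].round(1))
goal(cl(-.146,-.04,.110),30,7)
c=cap('wrist','w1.png');print('orange',blobs(c,(8,150,120),(20,255,255)),proj(c,cl(-.145,0,.112)))
E
```

```text
[-10.6  -7.4   3.6 137.3  -0.2  27.5  91.3]
t 2.1333 dp [ 0.0299 -0.0815  0.1491] rot [ 0.12 -1.49  0.18] rows 4.138852759804957 1.047907358092746
orange [([231.0, 166.3], [225, 156, 13, 22, 256]), ([244.6, 333.5], [243, 329, 4, 11, 25]), ([316.4, 348.1], [315, 330, 4, 39, 104]), ([244.4, 353.2], [243, 341, 4, 28, 70])] [230.13758197 163.7203553 ]
```

View pics/w1.png

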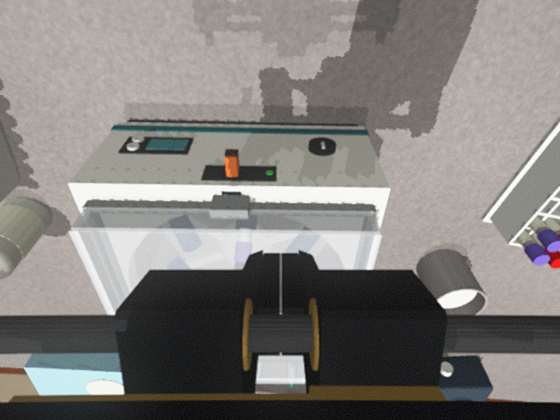

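The wrist view shows the orange tab at (231,166), within 2-3 px of the prediction at (230,164). The green dot is to its right, which is +y. I'll go down beside the tab.

Emit:
servo_tool([
  {"dp":[0.01,-0.04,0.01],"rotation":[0,0,0]},
  {"dp":[0.02,-0.08,0.03],"rotation":[0,0,0]},
  {"dp":[0.03,-0.082,0.06],"rotation":[0,-0.5,0]},
  {"dp":[0.03,-0.082,0.09],"rotation":[0,-1,0]},
  {"dp":[0.03,-0.082,0.11],"rotation":[0.1,-1.5,0.2]},
  {"dp":[0.03,-0.082,0.11],"rotation":[0.1,-1.5,0.2]},
])

```text
t: 2.68
ee_pos: [0.4116, -0.0639, 0.2023]
ee_rot: [-175.8, 20.4, -171.1]
ft_force: [0.7, -0.4, -0.2]
gripper_width: 0.0005
grip_force: 0.0
```

```bash
python3 - <<'E'
from h import *
print(get_state()['joints'].round(1))
goal(cl(-.147,-.038,.110),30,7)
E
```

```text
[ 37.1   3.5 -35.  137.3   6.7  19.2  94.8]
t 2.6833 dp [ 0.0003 -0.0026  0.0989] rot [-0.68 -1.91  0.41] rows 2.37160947257653 1.44462319335995
```

Emit:
servo_tool([
  {"dp":[0,-0.005,0.02],"rotation":[0,0,0]},
  {"dp":[0,-0.005,0.05],"rotation":[-0.3,0,0.2]},
  {"dp":[0,-0.005,0.07],"rotation":[-0.6,-0.5,0.4]},
  {"dp":[0,-0.005,0.08],"rotation":[-0.7,-1,0.4]},
  {"dp":[0,-0.005,0.08],"rotation":[-0.7,-1.5,0.4]},
  {"dp":[0,-0.005,0.08],"rotation":[-0.7,-1.5,0.4]},
])

```text
t: 3.18
ee_pos: [0.4356, -0.0751, 0.124]
ee_rot: [-179.2, 21.6, -172.2]
ft_force: [0.4, -0.7, 0.1]
gripper_width: 0.0005
grip_force: 0.0
```

```bash
python3 - <<'E'
from h import *
print(get_state()['joints'].round(1))
goal(cl(-.147,-.038,.110),30,7)
goal(cl(-.147,-.038,.110),26,7)
E
```

```text
[ 51.4  22.8 -49.4 137.3  65.7  13.5  42.5]
t 3.1833 dp [-0.006   0.0054  0.0174] rot [-0.09 -1.68  0.16] rows 0.4588296028322176 1.182543526813519
t 3.1833 dp [-0.006   0.0054  0.0174] rot [-0.09 -0.88  0.16] rows 0.4588296028322176 0.6302535571828278
```

```bash
python3 - <<'E'
from h import *
goal(cl(-.151,-.030,.107),21.6,7)
goal(cl(-.151,-.0125,.107),21.6,7)
E
```

```text
t 3.1833 dp [-0.0013  0.0134  0.0186] rot [-0.1  -0.    0.16] rows 0.5514476977681044 0.12979370201135892
t 3.1833 dp [-0.0015  0.0309  0.0185] rot [-0.1  -0.    0.16] rows 0.8647932504343047 0.12979370201135892
```

Emit:
servo_tool([
  {"dp":[-0.001,0.002,0.01],"rotation":[0,0,0]},
  {"dp":[-0.001,0.004,0.018],"rotation":[0,0,0]},
  {"dp":[-0.001,0.01,0.018],"rotation":[0,0,0.1]},
  {"dp":[-0.001,0.015,0.018],"rotation":[0,0,0.1]},
  {"dp":[-0.001,0.02,0.018],"rotation":[0,0,0.1]},
  {"dp":[-0.001,0.025,0.018],"rotation":[0,0,0.1]},
  {"dp":[-0.001,0.03,0.018],"rotation":[0,0,0.1]},
  {"dp":[-0.001,0.032,0.018],"rotation":[0,0,0.1]},
])

```text
t: 3.85
ee_pos: [0.4408, -0.0442, 0.1079]
ee_rot: [-179.4, 21.5, -172.9]
ft_force: [-1.8, -5.0, -1.4]
gripper_width: 0.0001
grip_force: 2.5
```

```bash
python3 - <<'E'
from h import *
c=cap('side','s2.png')
goal(cl(-.151,-.010,.107),21.6,7)
cv2.imwrite('pics/s2c.png',cv2.resize(c['frame'][100:300,140:420,::-1],None,fx=2.4,fy=2.4))
E
```

```text
t 3.9 dp [0.0022 0.0028 0.001 ] rot [-0.13  0.    0.04] rows 0.08875458761613596 0.09313455371832965
```

View pics/s2c.png

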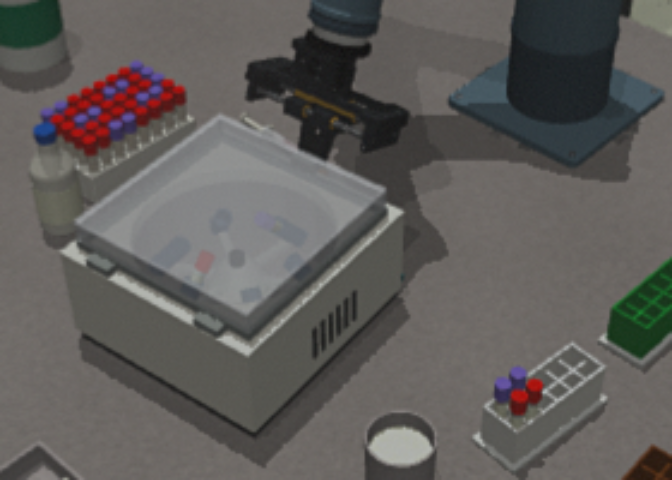

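The side view shows the gripper at the tab and the lid just starting to lift or still shut. The force is 5 N, so the latch is being moved. I'll push 3 mm more and hold.

Emit:
servo_tool([
  {"dp":[0,0.002,0],"rotation":[0,0,0]},
  {"dp":[0,0.003,0],"rotation":[0,0,0]},
  {"dp":[0,0.003,0],"rotation":[0,0,0]},
  {"dp":[0,0.003,0],"rotation":[0,0,0]},
  {"dp":[0,0.003,0],"rotation":[0,0,0]},
  {"dp":[0,0.003,0],"rotation":[0,0,0]},
  {"dp":[0,0.003,0],"rotation":[0,0,0]},
  {"dp":[0,0.003,0],"rotation":[0,0,0]},
])

```text
t: 4.57
ee_pos: [0.4423, -0.0415, 0.1101]
ee_rot: [-179.1, 21.7, -172.6]
ft_force: [-2.1, -5.5, -0.4]
gripper_width: 0.001
grip_force: 2.4
```

Emit:
servo_tool([
  {"dp":[0,0,0],"rotation":[0,0,0]},
  {"dp":[0,0,0],"rotation":[0,0,0]},
  {"dp":[0,0,0],"rotation":[0,0,0]},
  {"dp":[0,0,0],"rotation":[0,0,0]},
  {"dp":[0,0,0],"rotation":[0,0,0]},
  {"dp":[0,0,0],"rotation":[0,0,0]},
  {"dp":[0,0,0],"rotation":[0,0,0]},
  {"dp":[0,0,0],"rotation":[0,0,0]},
])

```text
t: 5.23
ee_pos: [0.4423, -0.0414, 0.1101]
ee_rot: [-179.1, 21.7, -172.6]
ft_force: [-1.3, -5.7, -0.2]
gripper_width: 0.0001
grip_force: 2.4
```

```bash
python3 - <<'E'
from h import *
c=cap('side','s3.png');t=cap('top','t3.png')
cv2.imwrite('pics/s3c.png',np.hstack([cv2.resize(c['frame'][60:300,140:420,::-1],None,fx=1.4,fy=1.4),cv2.resize(t['frame'][100:270,240:380,::-1],(280,336))]))
E
```

```text
(no output)
```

View pics/s3c.png

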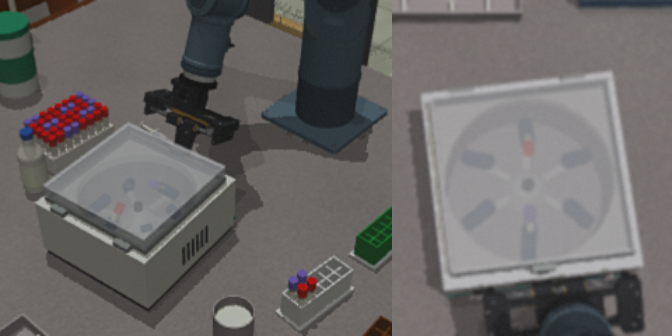

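The lid is still shut in both views, so I'll push further while watching the force.

Emit:
servo_tool([
  {"dp":[0,0.001,0],"rotation":[0,0,0]},
  {"dp":[0,0.002,0],"rotation":[0,0,0]},
  {"dp":[0,0.003,0],"rotation":[0,0,0]},
  {"dp":[0,0.004,0],"rotation":[0,0,0]},
  {"dp":[0,0.005,0],"rotation":[0,0,0]},
  {"dp":[0,0.005,0],"rotation":[0,0,0]},
])

```text
t: 5.83
ee_pos: [0.4425, -0.0366, 0.1102]
ee_rot: [-179.1, 21.6, -172.6]
ft_force: [-3.8, -5.2, -0.1]
gripper_width: 0.0005
grip_force: 2.4
```

Emit:
servo_tool([
  {"dp":[0,0,0],"rotation":[0,0,0]},
  {"dp":[0,0,0],"rotation":[0,0,0]},
  {"dp":[0,0,0],"rotation":[0,0,0]},
  {"dp":[0,0,0],"rotation":[0,0,0]},
])

```text
t: 6.17
ee_pos: [0.4425, -0.0367, 0.1102]
ee_rot: [-179.1, 21.6, -172.6]
ft_force: [-3.0, -5.6, -0.7]
gripper_width: 0.0008
grip_force: 2.4
```

```bash
python3 - <<'E'
from h import *
a=cv2.imread('pics/t3.png')[:,:,::-1].astype(int);b=cap('top','t4.png')['frame'].astype(int)
print(np.abs(a-b)[110:235,250:370].mean())
print(get_state()['joints'].round(1))
E
```

```text
26.1196
[ 60.9  39.4 -72.5 137.3  87.   35.   19.9]
```

The lid is moving now, so I'll keep holding.

Emit:
servo_tool([
  {"dp":[0,0,0],"rotation":[0,0,0]},
  {"dp":[0,0,0],"rotation":[0,0,0]},
  {"dp":[0,0,0],"rotation":[0,0,0]},
  {"dp":[0,0,0],"rotation":[0,0,0]},
  {"dp":[0,0,0],"rotation":[0,0,0]},
  {"dp":[0,0,0],"rotation":[0,0,0]},
  {"dp":[0,0,0],"rotation":[0,0,0]},
  {"dp":[0,0,0],"rotation":[0,0,0]},
])

```text
t: 6.88
ee_pos: [0.4425, -0.0366, 0.1102]
ee_rot: [-179.1, 21.6, -172.6]
ft_force: [-3.3, -5.2, -1.3]
gripper_width: 0.0002
grip_force: 2.4
```

Emit:
servo_tool([
  {"dp":[0,-0.01,0],"rotation":[0,0,0]},
  {"dp":[0,-0.025,0],"rotation":[0,0,0]},
  {"dp":[0,-0.035,-0.005],"rotation":[0,0,0]},
  {"dp":[0,-0.04,-0.03],"rotation":[0,0,0]},
  {"dp":[0,-0.04,-0.06],"rotation":[0,0,0]},
  {"dp":[0,-0.04,-0.09],"rotation":[0,0,0]},
  {"dp":[0,-0.04,-0.1],"rotation":[0,0,0]},
])

```text
t: 7.47
ee_pos: [0.4143, -0.0791, 0.1773]
ee_rot: [-179.3, 20.4, -172.4]
ft_force: [-1.6, -0.5, -0.2]
gripper_width: 0.0004
grip_force: 0.0
```

```bash
python3 - <<'E'
from h import *
s=get_state();print(s['joints'].round(1),s['ee_pos'],s['ee_rot'])
t=cap('top');c=cap('side');w=cap('wrist')
for n,x in(('t',t),('s',c),('w',w)):
    print(n,[b for b in blobs(x,(0,150,90),(5,255,255),12) if n!='t' or 280<b[0][0]<340],[b for b in blobs(x,(125,60,60),(160,255,255),10) if n!='t' or 280<b[0][0]<340])
a=cv2.resize(t['frame'][90:270,230:390,::-1],None,fx=2.2,fy=2.2)
b=cv2.resize(c['frame'][60:280,130:350,::-1],(396,396))
w2=cv2.resize(w['frame'][:,:,::-1],(267,200))
o=np.zeros((600,760,3),np.uint8);o[:396,:352]=a;o[:396,360:756]=b;o[400:600,:267]=w2;cv2.imwrite('pics/o5.png',o)
E
```

```text
[ 74.5  19.3 -72.4 136.   40.6  22.1  68. ] [ 0.41433002 -0.07908833  0.17725203] [-179.3218487    20.43054814 -172.3628206 ]
t [([307.6, 174.6], [306, 172, 5, 6, 25])] [([308.6, 207.5], [306, 204, 6, 9, 46])]
s [([185.7, 139.6], [167, 128, 35, 24, 257]), ([209.2, 138.7], [202, 133, 15, 13, 67]), ([359.1, 262.7], [353, 258, 13, 11, 67]), ([483.9, 352.3], [430, 308, 108, 90, 7061])] [([201.2, 133.4], [194, 125, 14, 19, 108]), ([188.1, 136.2], [183, 133, 11, 8, 36]), ([165.1, 143.1], [162, 142, 7, 4, 18]), ([177.0, 146.9], [171, 144, 11, 6, 40]), ([191.0, 151.9], [185, 147, 12, 11, 87]), ([249.6, 191.3], [246, 188, 9, 8, 51]), ([351.5, 259.3], [346, 253, 13, 15, 105])]
w [([7.1, 278.1], [0, 255, 22, 47, 625])] [([2.2, 245.6], [0, 238, 7, 17, 75])]
```

View pics/o5.png

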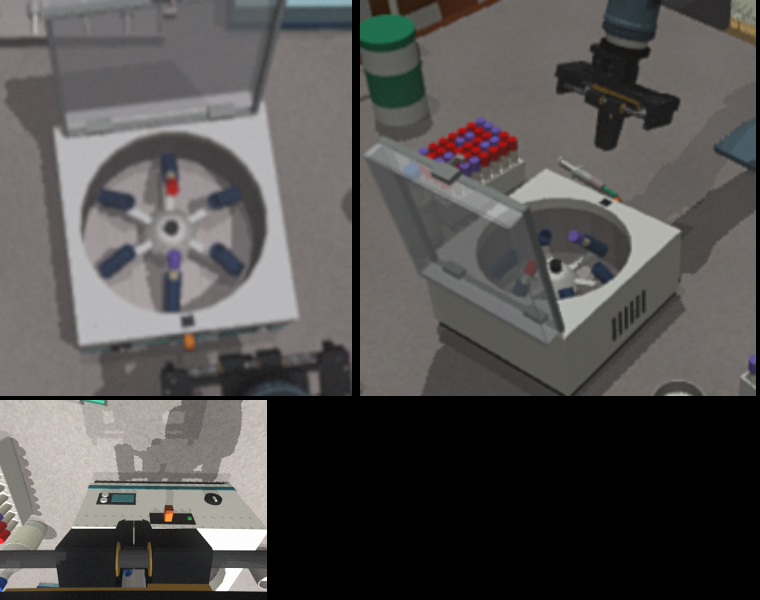

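The lid now stands fully open at the back, and the tab is back at its rest position. The red cap is at top (308,175) and the violet at (309,208). Next I'll go to a standoff along the tube axis.

```bash
cat >> h.py <<'E'
def tubeaxis(az):  # unit vector bottom->cap, world azimuth of sleeve az deg
    a=np.radians(az);return np.array([-np.sin(np.radians(40))*np.cos(a),-np.sin(np.radians(40))*np.sin(a),np.cos(np.radians(40))])
E
python3 - <<'E'
from h import *
t=cap('top')
p=plane(t,(307.6,174.6),.121);d=p-C;az=np.degrees(np.arctan2(d[1],d[0]));print(p,np.hypot(*d[:2]),az)
q=plane(t,(308.6,207.5),.121);d=q-C;print(q,np.hypot(*d[:2]),np.degrees(np.arctan2(d[1],d[0])),(p+q)/2)
d=p-q;az=np.degrees(np.arctan2(d[1],d[0]));print(az)
for sl in(25,):
  g=p+np.array([0,0,.12])-np.array([np.sin(np.radians(sl)),0,-np.cos(np.radians(sl))])*.0
  goal((p[0]-.06,p[1],.25),sl,az)
E
```

```text
[ 0.63201245 -0.01157063  0.121     ] 0.04402961905287788 1.5999932557094054
[ 0.54226348 -0.01302244  0.121     ] 0.045737056992484516 -179.72134266823065 [ 0.58713797 -0.01229653  0.121     ]
0.9267582747385859
t 7.6667 dp [-0.1811  0.0473 -0.0125] rot [ 0.36 -0.93  1.23] rows 4.49797948742664 1.1038824271192325
```

Emit:
servo_tool([
  {"dp":[-0.01,0.01,-0.03],"rotation":[0,0,0]},
  {"dp":[-0.03,0.02,-0.06],"rotation":[0,0,0]},
  {"dp":[-0.06,0.03,-0.06],"rotation":[0,0,0.4]},
  {"dp":[-0.1,0.045,-0.05],"rotation":[0.2,0,1]},
  {"dp":[-0.14,0.047,-0.03],"rotation":[0.4,-0.5,1.2]},
  {"dp":[-0.17,0.047,-0.02],"rotation":[0.4,-0.9,1.2]},
  {"dp":[-0.18,0.047,-0.012],"rotation":[0.4,-0.9,1.2]},
  {"dp":[-0.18,0.047,-0.012],"rotation":[0.4,-0.9,1.2]},
], grip=-0.1)

```text
t: 8.33
ee_pos: [0.5753, -0.0084, 0.2482]
ee_rot: [-180.0, 24.9, -178.8]
ft_force: [0.0, -0.5, 0.5]
gripper_width: 0.0395
grip_force: 0.0
```

```bash
python3 - <<'E'
from h import *
s=get_state();print(s['joints'].round(1))
w=cap('wrist','w6.png');t=cap('top')
print([b for b in blobs(w,(0,130,70),(6,255,255),30)],[b for b in blobs(w,(125,60,60),(160,255,255),30)])
print([b for b in blobs(t,(0,150,90),(5,255,255),12) if 280<b[0][0]<340])
X=np.array([.632,-.0116,.121]);print(proj(w,X))
goal((.632-.06,-.0116,.25),30,1)
E
```

```text
[ 40.2  18.8 -51.9 117.8  36.5  29.6  55.4]
[([275.3, 192.1], [266, 183, 19, 20, 304])] [([275.5, 85.2], [264, 66, 24, 40, 808])]
[([307.7, 174.8], [306, 172, 5, 6, 24])]
[274.84981254 195.67168801]
t 8.4333 dp [-0.0002 -0.0022 -0.0027] rot [ 0.03 -1.05  0.03] rows 0.08385885891633024 0.730924449797537
```

View pics/w6.png

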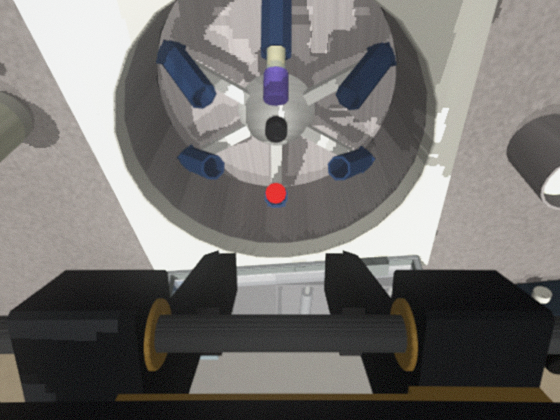

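The wrist view looks almost along the tube: the red cap end is at (275,192) between the fingers, with the violet balance opposite at (275,85). No other red cap is in the rotor.

```bash
cat >> h.py <<'E'
def unit(sl,yaw): return att(sl,yaw).as_matrix()[:,2]
E
python3 - <<'E'
from h import *
w=cap('wrist');t=cap('top')
x,e=tri((w,(275.3,192.1)),(t,(307.7,174.7)));print('tri',x,e)
for z in(.12,.125,.13): print(plane(w,(275.3,192.1),z))
ctr=np.array([.5875,-.0125]);
top=plane(w,(275.3,192.1),.1253);az=np.degrees(np.arctan2(top[1]-ctr[1],top[0]-ctr[0]));print(top,np.hypot(*(top[:2]-ctr)),az)
ax=tubeaxis(1)
G=top-.009*ax
for s in(32,):
  tz=unit(s,1);print(tz)
  goal(G+.019*tz-.06*tz,s,1);goal(G+.019*tz,s,1)
E
```

```text
tri [ 0.63542224 -0.01238813  0.10726489] [np.float64(0.000386205659647312), np.float64(0.0003862056596473392)]
[ 0.6254929  -0.01200712  0.12      ]
[ 0.62162703 -0.01200696  0.125     ]
[ 0.61776115 -0.0120068   0.13      ]
[ 0.62139507 -0.01200695  0.1253    ] 0.03389865862965338 0.8333818542876449
[ 0.52983855  0.00924837 -0.8480481 ]
t 8.5333 dp [ 0.0066 -0.0013  0.1001] rot [-0.01 -1.48  0.01] rows 2.405351849018127 1.033950275583875
t 8.5333 dp [-0.0012 -0.0013  0.1596] rot [-0.01 -1.48  0.01] rows 3.8270787708386407 1.033950275583875
```

Emit:
servo_tool([
  {"dp":[0.002,-0.001,0.02],"rotation":[0,-0.5,0]},
  {"dp":[0.004,-0.001,0.04],"rotation":[0,-1,0]},
  {"dp":[0.008,-0.001,0.06],"rotation":[0,-1.5,0]},
  {"dp":[0.008,-0.001,0.06],"rotation":[0,-1.5,0]},
  {"dp":[0.008,-0.001,0.06],"rotation":[0,-1.5,0]},
])

```text
t: 8.95
ee_pos: [0.5851, -0.0137, 0.1878]
ee_rot: [-179.9, 32.0, -179.0]
ft_force: [0.0, -0.1, 0.3]
gripper_width: 0.0396
grip_force: 0.0
```

```bash
cat >> h.py <<'E'
def top3():
    c=cap('wrist');h=cv2.cvtColor(c['frame'],cv2.COLOR_RGB2HSV);m=cv2.inRange(h,np.array((0,130,70)),np.array((6,255,255)))
    cs,_=cv2.findContours(m,cv2.RETR_EXTERNAL,cv2.CHAIN_APPROX_NONE);k=max(cs,key=cv2.contourArea);print(cv2.fitEllipse(k));return c,k
E
python3 - <<'E'
from h import *
s=get_state();print(s['joints'].round(1),s['ee_pos'],s['ee_rot'])
w,k=top3();e=cv2.fitEllipse(k);print(blobs(w,(0,130,70),(6,255,255),30),blobs(w,(125,60,60),(160,255,255),30))
o=w['eye'];_,d=ray(w,e[0]);
print('eye',o,w['attitude'])
f=cv2.imread('pics/w6.png')[:,:,::-1]
dd=(w['fx']*17/((e[1][0]+e[1][1])/2))/1000;print('range by size',dd)
c,s=np.cos,np.sin
for z in(.11,.115,.12,.125,.13): print(plane(w,e[0],z))
E
```

```text
[ 22.2  20.1 -30.3 125.8  70.5  12.2  20.5] [ 0.58513109 -0.01365802  0.18784996] [-179.87767407   31.95791991 -178.98681821]
((282.6918640136719, 222.17823791503906), (23.27779197692871, 27.044979095458984), 178.3751983642578)
[([282.7, 222.2], [271, 208, 25, 28, 521])] [([284.6, 100.8], [268, 77, 34, 50, 1366])]
eye [ 0.44753186 -0.01580884  0.27442888] [-4.78276620e+01  4.84424285e-02  9.09472987e+01]
range by size 0.23857153407233167
[ 0.64183533 -0.01099432  0.11      ]
[ 0.6359269  -0.01114072  0.115     ]
[ 0.63001846 -0.01128712  0.12      ]
[ 0.62411003 -0.01143352  0.125     ]
[ 0.61820159 -0.01157992  0.13      ]
```

```bash
python3 - <<'E'
from h import *
G=np.array([.625,-.0117,.1255])-.007*tubeaxis(1)
for s in(30,32): goal(G+.019*unit(s,1),s,1)
E
```

```text
t 9.0 dp [0.0005 0.0014 0.1005] rot [-0.03  0.4   0.  ] rows 2.410337629444436 0.28326267043948683
t 9.0 dp [-1.000e-04  1.400e-03  1.005e-01] rot [-0.03  0.    0.  ] rows 2.4105899013431116 0.01957619420998823
```

Emit:
servo_tool([
  {"dp":[0,0.001,0.02],"rotation":[0,0.2,0]},
  {"dp":[0,0.001,0.04],"rotation":[0,0.2,0]},
  {"dp":[0,0.001,0.06],"rotation":[0,0.2,0]},
  {"dp":[0,0.001,0.075],"rotation":[0,0.2,0]},
  {"dp":[0,0.001,0.075],"rotation":[0,0.2,0]},
])

```text
t: 9.42
ee_pos: [0.6285, -0.0123, 0.1258]
ee_rot: [-180.0, 31.1, -179.2]
ft_force: [0.4, -0.3, 1.1]
gripper_width: 0.0395
grip_force: 0.0
```

```bash
python3 - <<'E'
from h import *
s=get_state();print(s['joints'].round(1),s['ee_pos'],s['ee_rot'],s['ft_force'])
w,k=top3();cv2.imwrite('pics/w8.png',w['frame'][:,:,::-1]);print(blobs(w,(0,130,70),(6,255,255),30))
A=R.from_euler('xyz',s['ee_rot'],degrees=True)
# tip points for reference: TCP and points +-20mm in y
print([proj(w,s['ee_pos']+A.apply([0,0,z])) for z in(0,.03)], proj(w,(.625,-.0117,.1255)))
G=np.array([.625,-.0117,.1255])-.007*tubeaxis(1);goal(G+.019*unit(31,1),31,1)
E
```

```text
[ 17.2  30.3 -25.5 121.2  94.1  13.   -1.4] [ 0.62849178 -0.01231874  0.12581283] [-179.97016491   31.12569146 -179.16309734] [ 0.36873069 -0.33352516  1.1333889 ]
((282.0356140136719, 262.5673522949219), (35.09163284301758, 43.842838287353516), 178.2548370361328)
[([282.1, 262.7], [264, 240, 37, 45, 1236])]
[array([280.08944415, 272.57298054]), array([280.06733512, 247.69647943])] [281.58352699 267.65673815]
t 9.4667 dp [0.0023 0.0005 0.0254] rot [-0.02  0.03 -0.02] rows 0.6116833631869456 0.03036052657133926
```

View pics/w8.png

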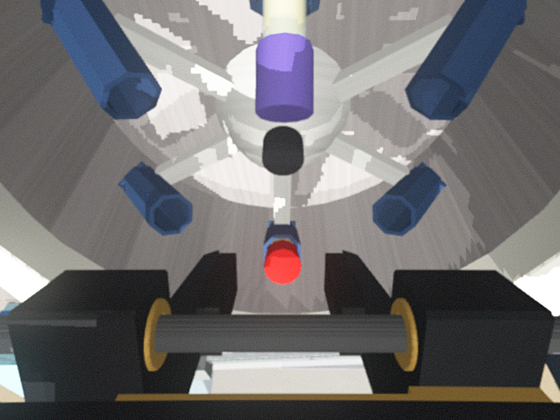

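The red cap end at about (282,266) lies midway between the fingers and matches the prediction (281.6,267.7). I'll advance and close gently.

Emit:
servo_tool([
  {"dp":[0.001,0.0005,0.008],"rotation":[0,0,0]},
  {"dp":[0.002,0.0005,0.016],"rotation":[0,0,0]},
  {"dp":[0.002,0.0005,0.022],"rotation":[0,0,0]},
  {"dp":[0.002,0.0005,0.025],"rotation":[0,0,0]},
  {"dp":[0.002,0.0005,0.025],"rotation":[0,0,0]},
])

```text
t: 9.88
ee_pos: [0.6395, -0.0115, 0.1054]
ee_rot: [-180.0, 31.2, -179.1]
ft_force: [-0.3, -0.8, -0.1]
gripper_width: 0.0392
grip_force: 0.0
```

Emit:
servo_tool([
  {"dp":[0,0,0],"rotation":[0,0,0]},
  {"dp":[0,0,0],"rotation":[0,0,0]},
  {"dp":[0,0,0],"rotation":[0,0,0]},
  {"dp":[0,0,0],"rotation":[0,0,0]},
  {"dp":[0,0,0],"rotation":[0,0,0]},
  {"dp":[0,0,0],"rotation":[0,0,0]},
], grip=-1, newtons=15)

```text
t: 10.38
ee_pos: [0.6396, -0.0108, 0.1049]
ee_rot: [-179.9, 31.2, -179.0]
ft_force: [-0.6, 0.0, 2.2]
gripper_width: 0.0166
grip_force: 15.0
```

```bash
python3 - <<'E'
from h import *
s=get_state();print(s['joints'].round(1),s['ee_pos'],s['ee_rot'],s['ft_force'],s['gripper_width'],s['grip_force'])
A=R.from_euler('xyz',s['ee_rot'],degrees=True);print(A.inv().apply(tubeaxis(1)*.075), A.inv().apply([0,0,1]))
E
```

```text
[ 18.2  33.9 -27.2 120.  102.   15.   -7.9] [ 0.63959089 -0.01080625  0.10494727] [-179.91590124   31.23681445 -179.03542721] [-0.60294272  0.0089683   2.24277941] 0.016623543374429846 14.993989504873753
[ 0.0114263  -0.00013861 -0.07412436] [-0.5185765  -0.00125501 -0.85503031]
```

Gripped at 16.6 mm and 15 N. Pulling along the tube axis now.

Emit:
servo_tool([
  {"dp":[0.0015,0,-0.009],"rotation":[0,0,0]},
  {"dp":[0.003,0,-0.02],"rotation":[0,0,0]},
  {"dp":[0.005,0,-0.032],"rotation":[0,0,0]},
  {"dp":[0.007,0,-0.045],"rotation":[0,0,0]},
  {"dp":[0.009,0,-0.058],"rotation":[0,0,0]},
  {"dp":[0.011,0,-0.071],"rotation":[0,0,0]},
  {"dp":[0.005,0,-0.085],"rotation":[0,0,0]},
  {"dp":[-0.005,0,-0.1],"rotation":[0,0,0]},
])

```text
t: 11.05
ee_pos: [0.5903, -0.0112, 0.1923]
ee_rot: [-179.9, 31.1, -179.0]
ft_force: [0.8, -0.4, 0.3]
gripper_width: 0.0165
grip_force: 15.0
```

```bash
python3 - <<'E'
from h import *
s=get_state();print(s['joints'].round(1),s['gripper_width'],s['grip_force'])
goal((.56,0.02,.29),20,0)
E
```

```text
[ 25.3  20.9 -34.4 124.1  64.   14.8  27.5] 0.016451388141363762 14.997958280146122
t 11.05 dp [-0.0249  0.0316 -0.0991] rot [0.07 2.21 0.19] rows 2.5640122803170247 1.551254301741793
```

Emit:
servo_tool([
  {"dp":[-0.005,0,-0.03],"rotation":[0,0,0]},
  {"dp":[-0.015,0.01,-0.06],"rotation":[0,0.5,0]},
  {"dp":[-0.025,0.03,-0.09],"rotation":[0,1.2,0]},
  {"dp":[-0.025,0.06,-0.1],"rotation":[0,2,0]},
  {"dp":[-0.025,0.09,-0.1],"rotation":[0,3,0]},
  {"dp":[-0.025,0.12,-0.1],"rotation":[0,4,0]},
  {"dp":[-0.025,0.15,-0.1],"rotation":[0,4.5,0]},
  {"dp":[-0.02,0.18,-0.1],"rotation":[0,5,0]},
])

```text
t: 11.72
ee_pos: [0.5553, 0.1691, 0.2888]
ee_rot: [-180.0, 6.1, -179.2]
ft_force: [0.4, 0.3, -0.3]
gripper_width: 0.0161
grip_force: 15.0
```

```bash
python3 - <<'E'
from h import *
s=get_state();print(s['joints'].round(1),s['gripper_width'],s['grip_force'])
goal((.42,0.36,.27),-9,-6)
t=cap('top');h=t['frame']
E
```

```text
[ 19.3  27.7 -56.3  98.6  29.5  62.9  45. ] 0.016136501553753787 14.997195694595575
t 11.7167 dp [0.1338 0.1928 0.0045] rot [-0.04  3.02  1.37] rows 5.628863128712557 2.3160630483968543
```

Emit:
servo_tool([
  {"dp":[0.02,0.03,0],"rotation":[0,0.4,0.2]},
  {"dp":[0.04,0.06,0],"rotation":[0,0.8,0.4]},
  {"dp":[0.06,0.09,0],"rotation":[0,1.2,0.6]},
  {"dp":[0.08,0.12,0],"rotation":[0,1.6,0.8]},
  {"dp":[0.1,0.15,0],"rotation":[0,2,1]},
  {"dp":[0.12,0.18,0.005],"rotation":[0,2.5,1.2]},
  {"dp":[0.13,0.19,0.005],"rotation":[0,3,1.4]},
  {"dp":[0.13,0.19,0.005],"rotation":[0,3,1.4]},
])

```text
t: 12.43
ee_pos: [0.4202, 0.3583, 0.2686]
ee_rot: [-179.8, -9.0, 174.1]
ft_force: [0.4, -0.3, -0.8]
gripper_width: 0.0166
grip_force: 15.0
```

```bash
python3 - <<'E'
from h import *
s=get_state();print(s['joints'].round(1),s['ee_pos'],s['ee_rot'])
w=cap('wrist','w9.png')
print('red',blobs(w,(0,130,70),(6,255,255),30),'vio',blobs(w,(125,60,60),(160,255,255),30))
# project rack cell tops from estimate
Rc=[]
for p in((.4276,.3515),(.4251,.3275),(.4911,.3445),(.4886,.3202)): Rc.append(proj(w,(*p,.055)).round(1))
print(Rc); print('rcaps pred',[proj(w,(*p,.091)).round(0) for p in((.5364,.3378),(.5339,.316),(.514,.3397),(.5126,.3185))])
E
```

```text
[ -2.2  34.4 -56.6  93.8  21.5  71.9  21.6] [0.42016173 0.35826622 0.26857231] [-179.82405602   -9.01728404  174.13962132]
red [([280.1, 289.3], [259, 262, 44, 53, 1691])] vio []
[array([275. , 220.6]), array([252.1, 220.6]), array([274.6, 279.4]), array([251.9, 279.3])]
rcaps pred [array([272., 336.]), array([250., 335.]), array([272., 314.]), array([250., 315.])]
```

View pics/w9.png

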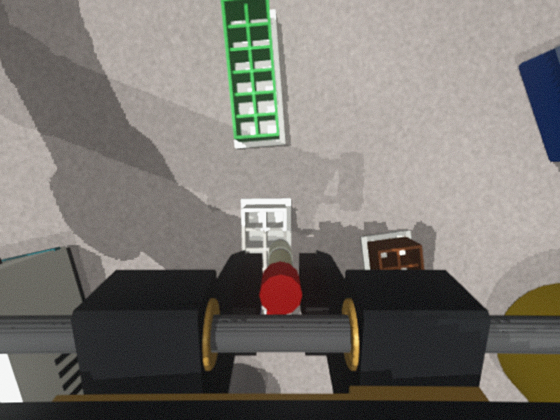

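The wrist view shows the white rack with its front cells around (254,219) and (275,219), which agrees with the top-view estimate. The tube is held about upright above it, between the green and brown look-alikes. I'll refine the cell position numerically.

```bash
python3 - <<'E'
from h import *
w=cap('wrist');g=cv2.cvtColor(w['frame'],cv2.COLOR_RGB2GRAY)
for r in(214,222,228): print(r,g[r,236:298].tolist())
for c in(254,257,272): print(c,g[194:256,c].tolist())
t=cap('top');g=cv2.cvtColor(t['frame'],cv2.COLOR_RGB2GRAY)
print(np.array2string(g[228:266:1,170:204],max_line_width=200,threshold=9999))
E
```

```text
214 [126, 130, 133, 145, 164, 165, 201, 241, 249, 246, 198, 122, 108, 128, 155, 189, 184, 185, 180, 181, 181, 182, 183, 223, 248, 248, 247, 247, 248, 248, 248, 219, 149, 163, 183, 184, 186, 183, 178, 186, 221, 248, 247, 248, 247, 247, 247, 247, 244, 240, 246, 244, 215, 188, 180, 170, 140, 100, 99, 106, 111, 127]
222 [126, 125, 124, 122, 119, 122, 155, 208, 244, 244, 206, 132, 110, 115, 116, 109, 116, 117, 115, 119, 121, 123, 125, 135, 128, 125, 119, 129, 197, 250, 250, 224, 137, 108, 110, 118, 118, 121, 120, 116, 117, 118, 116, 114, 116, 117, 112, 116, 161, 228, 248, 245, 214, 179, 180, 176, 152, 107, 100, 96, 103, 106]
228 [123, 123, 125, 121, 127, 127, 143, 187, 227, 228, 196, 172, 181, 186, 202, 224, 224, 225, 221, 221, 210, 201, 207, 202, 207, 216, 220, 219, 232, 246, 246, 231, 205, 212, 214, 207, 212, 212, 211, 212, 212, 210, 212, 209, 211, 212, 215, 218, 219, 228, 242, 241, 210, 183, 180, 179, 151, 111, 103, 101, 106, 103]
254 [157, 156, 209, 249, 249, 248, 251, 238, 159, 121, 122, 169, 233, 249, 242, 212, 182, 179, 180, 181, 180, 184, 182, 180, 178, 168, 135, 113, 115, 112, 12
[... 4072 characters left out ...]
90 92 92 92 94 92 92 92 92 92 90 92 91 94 89 90 92 92 92 90 91 90 91]
 [89 90 89 90 90 88 89 90 92 90 92 89 94 91 92 90 89 91 90 90 91 91 89 90 91 92 92 92 92 89 91 92 91 93]
 [89 90 88 88 91 92 91 90 89 89 93 92 89 91 91 91 91 92 92 90 93 93 92 92 90 92 90 91 93 91 90 90 92 90]
 [89 86 89 89 88 91 92 91 91 92 89 88 92 91 90 92 92 91 91 92 91 90 89 92 90 92 90 91 91 90 94 89 91 92]
 [89 87 88 88 90 89 88 88 91 90 89 92 89 90 92 91 91 90 92 89 92 93 89 91 91 90 92 91 93 93 92 93 90 92]
 [91 89 88 87 88 90 90 87 89 91 90 88 92 90 92 91 90 91 91 91 92 91 91 90 92 91 91 92 89 90 92 89 91 91]
 [88 89 90 89 90 90 88 89 90 90 90 92 90 90 93 92 91 89 89 92 93 89 88 90 92 91 92 90 92 91 91 91 91 92]]
```

```bash
python3 - <<'E'
from h import *
w=cap('wrist')
a=plane(w,(276,217.8),.055);b=plane(w,(255.1,217.8),.055);print('front cells +y,-y',a,b,np.linalg.norm(a-b))
ux=R.from_euler('z',-6,degrees=True).apply([1,0,0])
print('row2',a+.022*ux,b+.022*ux)
s=get_state();A=R.from_euler('xyz',s['ee_rot'],degrees=True)
G=s['ee_pos']-A.apply([0,0,.019]);ax=A.apply(R.from_euler('y',-31.15,degrees=True).apply([0,0,0])) 
tz=np.array([0,0,1.])
c=cap('side');print('cap',G+[0,0,-.003],proj(c,G+[0,0,-.003]),'bot',proj(c,G-.078*tz),'mid',proj(c,G-.04*tz))
for n,lo,hi in(('red',(0,130,70),(6,255,255)),('yel',(15,60,80),(35,255,255)),('dk',(0,60,20),(12,255,120))):
    print(n,[x for x in blobs(c,lo,hi,20) if abs(x[0][0]-proj(c,G)[0])<60 and abs(x[0][1]-proj(c,G)[1])<110])
print(A.inv().apply([0,0,1]))
E
```

```text
front cells +y,-y [0.42926929 0.34889481 0.055     ] [0.42693237 0.3269547  0.055     ] 0.022064216360972673
row2 [0.45114878 0.34659518 0.055     ] [0.44881185 0.32465507 0.055     ]
cap [0.42660999 0.35432891 0.28494508] [398.83630862 180.87379968] bot [394.39080881 205.95343632] mid [396.59478845 193.50820314]
red [([397.5, 183.1], [395, 178, 5, 11, 40]), ([359.0, 264.8], [353, 258, 13, 15, 118])]
yel [([345.0, 77.8], [332, 69, 25, 18, 226])]
dk [([397.6, 183.1], [395, 177, 6, 12, 58]), ([359.6, 265.1], [352, 258, 15, 15, 106])]
[ 0.15120718 -0.00444552 -0.9884921 ]
```

```bash
python3 - <<'E'
from h import *
c=cap('side');f=c['frame'].astype(int)
for r in range(186,218,2): print(r,[tuple(x) for x in f[r,386:406:2].tolist()])
E
```

```text
186 [(114, 110, 105), (115, 110, 107), (96, 91, 88), (68, 67, 64), (60, 58, 57), (80, 18, 16), (91, 18, 16), (35, 27, 26), (27, 30, 30), (19, 22, 24)]
188 [(111, 107, 103), (112, 108, 103), (113, 108, 105), (114, 111, 107), (117, 113, 110), (84, 61, 50), (90, 38, 30), (29, 19, 20), (23, 23, 24), (23, 22, 26)]
190 [(115, 109, 105), (109, 106, 102), (112, 108, 104), (114, 108, 104), (115, 110, 106), (82, 82, 66), (93, 94, 74), (29, 30, 27), (20, 21, 21), (20, 21, 19)]
192 [(109, 105, 101), (110, 106, 102), (114, 108, 105), (115, 109, 105), (101, 98, 94), (85, 83, 67), (92, 91, 72), (97, 96, 88), (44, 42, 41), (80, 76, 74)]
194 [(112, 108, 104), (112, 108, 105), (111, 105, 102), (113, 108, 104), (81, 81, 74), (87, 86, 69), (90, 88, 71), (108, 104, 99), (111, 106, 102), (119, 113, 109)]
196 [(109, 106, 102), (112, 107, 104), (113, 109, 104), (113, 108, 105), (79, 78, 67), (90, 87, 71), (90, 89, 70), (113, 108, 105), (114, 110, 106), (114, 109, 106)]
198 [(112, 107, 104), (113, 108, 105), (111, 107, 104), (114, 110, 105), (72, 70, 62), (89, 86, 69), (87, 85, 70), (111, 106, 103), (110, 10
[... 862 characters left out ...]

210 [(111, 107, 103), (112, 108, 104), (115, 111, 106), (116, 111, 108), (114, 110, 106), (112, 108, 104), (114, 110, 106), (117, 112, 107), (109, 105, 101), (112, 107, 104)]
212 [(112, 107, 104), (113, 109, 104), (115, 109, 104), (117, 111, 107), (113, 109, 104), (114, 109, 105), (114, 109, 104), (112, 107, 103), (110, 105, 101), (112, 107, 104)]
214 [(111, 107, 103), (110, 106, 103), (116, 112, 107), (112, 107, 103), (113, 109, 104), (112, 108, 103), (113, 108, 104), (115, 110, 105), (115, 110, 104), (111, 107, 103)]
216 [(111, 108, 104), (114, 109, 105), (117, 111, 107), (115, 109, 106), (110, 105, 102), (115, 111, 107), (114, 109, 105), (112, 108, 105), (112, 107, 104), (113, 108, 104)]
```

```bash
python3 - <<'E'
from h import *
for gz in(.165,.085): goal(np.array([.4505,.3475,gz])+.019*unit(-9,-6),-9,-6)
E
```

```text
t 12.7333 dp [-0.0429 -0.0037  0.118 ] rot [-0.04  0.06 -0.04] rows 3.012249664789724 0.05787127847408507
t 12.7333 dp [-0.055  -0.0034  0.1971] rot [-0.04  0.06 -0.04] rows 4.907469105413459 0.05787127847408507
```

Emit:
servo_tool([
  {"dp":[-0.015,-0.002,0.02],"rotation":[0,0,0]},
  {"dp":[-0.03,-0.004,0.045],"rotation":[0,0,0]},
  {"dp":[-0.04,-0.004,0.07],"rotation":[0,0,0]},
  {"dp":[-0.043,-0.004,0.095],"rotation":[0,0,0]},
  {"dp":[-0.043,-0.004,0.112],"rotation":[0,0,0]},
  {"dp":[-0.043,-0.004,0.118],"rotation":[0,0,0]},
  {"dp":[-0.043,-0.004,0.118],"rotation":[0,0,0]},
])

```text
t: 13.32
ee_pos: [0.4461, 0.3477, 0.1451]
ee_rot: [-179.7, -8.9, 173.9]
ft_force: [-0.3, 1.3, -0.3]
gripper_width: 0.0165
grip_force: 15.0
```

```bash
python3 - <<'E'
from h import *
s=get_state();print(s['joints'].round(1),s['ft_force'],s['gripper_width'])
w=cap('wrist','w10.png');g=cv2.cvtColor(w['frame'],cv2.COLOR_RGB2GRAY)
pr=lambda x,y,z=.055:proj(w,np.array([.4505,.3475,0])+R.from_euler('z',-6,degrees=True).apply([x,y,z])).round(1)
print('front wall mids',pr(-.033,0),pr(-.033,-.022),'walls front row: left/mid/right',pr(-.022,-.033),pr(-.022,-.011),pr(-.022,.011),'wall between row1/2',pr(-.011,0),pr(-.011,-.022))
r=int(pr(-.022,0)[1]);c=int(pr(-.022,0)[0]);c2=int(pr(-.022,-.022)[0])
for rr in(r-4,r,r+4): print(rr,g[rr,c2-30:c+35].tolist(),c2-30)
for cc in(c2,c2+5,c+5): print(cc,g[r-35:r+35,cc].tolist(),r-35)
goal(np.array([.4505,.3475,.085])+.019*unit(-9,-6),-9,-6)
E
```

```text
[ -4.4  43.4 -50.7  97.5  29.   61.2  19.9] [-0.34363219  1.30528076 -0.29506763] 0.01652033332672711
front wall mids [281.1 194.4] [249.5 194.4] walls front row: left/mid/right [233.9 210.1] [265.4 210.1] [296.8 210.1] wall between row1/2 [281.1 225.6] [249.8 225.6]
206 [157, 156, 156, 156, 154, 148, 156, 157, 157, 157, 161, 159, 164, 210, 247, 248, 248, 243, 168, 116, 116, 117, 116, 111, 112, 142, 173, 179, 180, 180, 177, 178, 179, 179, 181, 177, 177, 183, 207, 239, 247, 246, 247, 247, 246, 246, 246, 247, 248, 241, 170, 135, 165, 184, 183, 182, 185, 182, 184, 181, 182, 180, 191, 227, 246, 246, 246, 246, 247, 246, 246, 245, 247, 246, 220, 148, 196, 247, 248, 247, 243, 214, 185, 183, 171, 141, 104, 106, 104, 102, 102, 112, 102, 122, 149, 156, 155] 219
210 [156, 157, 158, 158, 155, 154, 156, 157, 153, 152, 155, 159, 159, 206, 247, 249, 248, 243, 190, 124, 108, 115, 118, 115, 116, 138, 182, 185, 181, 178, 183, 179, 184, 182, 181, 184, 184, 180, 185, 222, 249, 249, 248, 247, 248, 246, 246, 247, 248, 240, 171, 136, 167, 182, 186, 181, 182, 182, 179, 183, 178, 182, 182, 218, 247, 248, 248
[... 1131 characters left out ...]
, 180, 182, 178, 182, 178, 182, 176, 177, 178, 180, 176, 184, 177, 160, 127, 120, 125, 126, 126, 133, 182, 239, 248, 247, 241, 205, 175, 176, 172, 178, 174, 177, 177, 177, 177, 174, 174, 175, 172, 150, 114, 109, 115, 112, 111, 115] 175
286 [160, 158, 167, 215, 247, 247, 247, 247, 247, 248, 240, 181, 129, 138, 206, 248, 247, 247, 241, 219, 192, 221, 246, 248, 246, 247, 247, 246, 246, 246, 246, 246, 247, 245, 248, 247, 241, 197, 139, 121, 132, 130, 123, 146, 214, 247, 247, 246, 246, 246, 246, 246, 244, 246, 244, 246, 246, 246, 246, 245, 247, 240, 179, 127, 111, 109, 103, 110, 114, 117] 175
t 13.3667 dp [-0.0131 -0.0003  0.0791] rot [-0.04  0.04 -0.02] rows 1.9225629834189344 0.0445227447829335
```

```bash
python3 - <<'E'
from h import *
s=get_state();w=cap('wrist');A=R.from_euler('xyz',s['ee_rot'],degrees=True)
G=s['ee_pos']-A.apply([0,0,.019]);print('G',G)
for d in(.006,-.014,-.07,-.078,-.0835): print(d,proj(w,G+[0,0,d]).round(1))
f=w['frame']
for r in range(216,262,2): print(r,[tuple(x) for x in f[r,264:300:4].tolist()])
e=blobs(w,(0,130,70),(6,255,255),200);print(e)
E
```

```text
G [0.44961761 0.34828738 0.16517421]
0.006 [280.2 299.9]
-0.014 [280.3 282.7]
-0.07 [280.6 252. ]
-0.078 [280.6 248.9]
-0.0835 [280.6 246.9]
216 [(247, 248, 247), (156, 156, 153), (124, 124, 119), (126, 128, 119), (127, 128, 123), (127, 127, 123), (131, 130, 124), (127, 130, 123), (247, 248, 247)]
218 [(246, 246, 245), (222, 223, 220), (215, 216, 213), (211, 213, 210), (209, 212, 209), (211, 212, 211), (233, 234, 233), (225, 226, 226), (247, 248, 248)]
220 [(246, 246, 246), (247, 248, 248), (248, 248, 249), (249, 249, 249), (248, 249, 248), (247, 247, 247), (246, 247, 246), (246, 247, 247), (246, 247, 247)]
222 [(246, 247, 246), (237, 238, 237), (239, 241, 241), (231, 231, 230), (237, 238, 236), (246, 247, 246), (246, 246, 245), (237, 238, 235), (245, 246, 246)]
224 [(245, 246, 245), (166, 167, 161), (173, 175, 168), (179, 175, 169), (217, 218, 214), (245, 246, 244), (245, 247, 245), (214, 216, 211), (248, 249, 248)]
226 [(244, 245, 244), (172, 173, 172), (176, 178, 172), (179, 180, 173), (217, 218, 213), (245, 245, 245), (245, 246, 244), (216, 217, 214), (249, 250, 249)]
228 [(246, 
[... 2023 characters left out ...]
 181)]
254 [(183, 186, 177), (174, 173, 163), (109, 107, 87), (111, 108, 91), (111, 108, 91), (103, 101, 87), (94, 90, 74), (147, 149, 140), (194, 191, 185)]
256 [(178, 179, 171), (160, 164, 153), (116, 111, 94), (112, 108, 89), (106, 102, 90), (104, 100, 85), (107, 102, 84), (153, 148, 142), (191, 187, 181)]
258 [(180, 180, 175), (153, 155, 144), (107, 107, 88), (111, 106, 92), (104, 102, 85), (106, 103, 87), (95, 96, 76), (158, 160, 152), (188, 185, 178)]
260 [(182, 184, 175), (141, 142, 135), (110, 109, 91), (107, 107, 87), (103, 94, 80), (100, 95, 82), (104, 102, 86), (147, 147, 137), (192, 188, 182)]
[([280.2, 289.1], [259, 262, 44, 53, 1652]), ([282.3, 373.0], [270, 352, 25, 42, 819])]
```

The tube is centred over the cell to within about 1-2 mm. I'll lower it straight down, gently.

Emit:
servo_tool([
  {"dp":[-0.0015,0,0.01],"rotation":[0,0,0]},
  {"dp":[-0.003,0,0.02],"rotation":[0,0,0]},
  {"dp":[-0.0045,0,0.028],"rotation":[0,0,0]},
  {"dp":[-0.0055,0,0.036],"rotation":[0,0,0]},
  {"dp":[-0.0068,0,0.045],"rotation":[0,0,0]},
  {"dp":[-0.0075,0,0.05],"rotation":[0,0,0]},
  {"dp":[-0.0075,0,0.05],"rotation":[0,0,0]},
])

```text
t: 14.0
ee_pos: [0.4456, 0.3481, 0.094]
ee_rot: [-179.7, -8.9, 173.9]
ft_force: [-0.6, -0.6, 0.7]
gripper_width: 0.0161
grip_force: 15.0
```

No contact force, and the tube bottom is already below the rim. Continuing.

Emit:
servo_tool([
  {"dp":[-0.001,0,0.006],"rotation":[0,0,0]},
  {"dp":[-0.002,0,0.012],"rotation":[0,0,0]},
  {"dp":[-0.003,0,0.017],"rotation":[0,0,0]},
  {"dp":[-0.0033,0,0.021],"rotation":[0,0,0]},
  {"dp":[-0.0035,0,0.023],"rotation":[0,0,0]},
  {"dp":[-0.0035,0,0.023],"rotation":[0,0,0]},
])

```text
t: 14.5
ee_pos: [0.446, 0.3484, 0.0717]
ee_rot: [-179.8, -8.8, 173.9]
ft_force: [0.4, 0.7, -1.2]
gripper_width: 0.0162
grip_force: 15.0
```

Emit:
servo_tool([
  {"dp":[0,0,0.001],"rotation":[0,0,0]},
  {"dp":[-0.0003,0,0.002],"rotation":[0,0,0]},
  {"dp":[-0.0005,0,0.003],"rotation":[0,0,0]},
  {"dp":[-0.0005,0,0.003],"rotation":[0,0,0]},
])

```text
t: 14.83
ee_pos: [0.4463, 0.3486, 0.0691]
ee_rot: [-179.8, -8.8, 173.9]
ft_force: [-1.1, -0.9, -0.5]
gripper_width: 0.0164
grip_force: 15.0
```

Emit:
servo_tool([
  {"dp":[0,0,0.001],"rotation":[0,0,0]},
  {"dp":[-0.0003,0,0.002],"rotation":[0,0,0]},
  {"dp":[-0.0003,0,0.002],"rotation":[0,0,0]},
])

```text
t: 15.08
ee_pos: [0.4467, 0.3493, 0.0682]
ee_rot: [-179.8, -8.7, 173.9]
ft_force: [-0.7, -0.3, 7.6]
gripper_width: 0.0166
grip_force: 15.0
```

Emit:
servo_tool([
  {"dp":[0,0,0.001],"rotation":[0,0,0]},
  {"dp":[-0.0003,0,0.002],"rotation":[0,0,0]},
  {"dp":[-0.0003,0,0.002],"rotation":[0,0,0]},
])

```text
t: 15.33
ee_pos: [0.4473, 0.3506, 0.0676]
ee_rot: [-180.0, -8.7, 173.9]
ft_force: [-0.1, -1.1, 16.0]
gripper_width: 0.0159
grip_force: 14.9
```

The tube is on the floor of the cell. I'll ease off the load and then open.

Emit:
servo_tool([
  {"dp":[0,0,-0.001],"rotation":[0,0,0]},
  {"dp":[0,0,-0.003],"rotation":[0,0,0]},
  {"dp":[0,0,-0.003],"rotation":[0,0,0]},
])

```text
t: 15.58
ee_pos: [0.4469, 0.3487, 0.0685]
ee_rot: [-179.8, -8.8, 173.9]
ft_force: [0.8, 0.1, -0.7]
gripper_width: 0.0162
grip_force: 15.0
```

Emit:
servo_tool([
  {"dp":[0,0,0],"rotation":[0,0,0]},
  {"dp":[0,0,0],"rotation":[0,0,0]},
  {"dp":[0,0,0],"rotation":[0,0,0]},
  {"dp":[0,0,0],"rotation":[0,0,0]},
  {"dp":[0,0,0],"rotation":[0,0,0]},
  {"dp":[0,0,0],"rotation":[0,0,0]},
], grip=-0.1)

```text
t: 16.08
ee_pos: [0.4466, 0.3485, 0.068]
ee_rot: [-179.8, -8.8, 173.9]
ft_force: [0.1, 0.4, -0.3]
gripper_width: 0.0395
grip_force: 0.0
```

Emit:
servo_tool([
  {"dp":[0,0,-0.01],"rotation":[0,0,0]},
  {"dp":[0,0,-0.03],"rotation":[0,0,0]},
  {"dp":[0,0,-0.06],"rotation":[0,0,0]},
  {"dp":[0,0,-0.09],"rotation":[0,0,0]},
  {"dp":[0,0,-0.13],"rotation":[0,0,0]},
  {"dp":[0.04,0,-0.15],"rotation":[0,0,0]},
  {"dp":[0.08,0,-0.15],"rotation":[0,0,0]},
  {"dp":[0.08,0,-0.15],"rotation":[0,0,0]},
])

```text
t: 16.75
ee_pos: [0.384, 0.3579, 0.2321]
ee_rot: [-179.9, -8.8, 174.4]
ft_force: [-0.1, 0.5, -1.4]
gripper_width: 0.0399
grip_force: 0.0
```

```bash
python3 - <<'E'
from h import *
s=get_state();print(s['t'],s['ee_pos'],s['ft_force'])
w=cap('wrist');c=cap('side');t=cap('top')
print('top red',[b for b in blobs(t,(0,130,70),(6,255,255),10) if 160<b[0][0]<340 and b[0][1]>140])
print('top vio',[b for b in blobs(t,(125,60,60),(160,255,255),8) if 160<b[0][0]<340])
print('side red',[b for b in blobs(c,(0,130,70),(6,255,255),15) if 330<b[0][0]<420])
print('side org',[b for b in blobs(c,(8,150,120),(20,255,255),5) if b[0][0]>220],'top org',[b for b in blobs(t,(8,150,120),(20,255,255),5)])
print('wrist red',blobs(w,(0,130,70),(6,255,255),30))
for z in(.085,.091): print(proj(t,(.449,.348,z)),proj(c,(.449,.348,z)),proj(w,(.449,.348,z)))
E
```

```text
16.75 [0.38397186 0.35792685 0.23213441] [-0.09306287  0.50565905 -1.35675672]
top red [([179.5, 212.2], [177, 210, 6, 6, 29]), ([178.4, 220.1], [175, 218, 7, 6, 30])]
top vio [([308.6, 207.4], [306, 204, 6, 8, 45]), ([187.4, 213.0], [184, 210, 8, 7, 37]), ([186.2, 220.8], [183, 218, 7, 7, 37])]
side red [([382.0, 250.4], [379, 246, 7, 10, 58]), ([358.9, 264.8], [353, 258, 13, 15, 122])]
side org [] top org [([315.6, 244.9], [314, 242, 4, 7, 22])]
wrist red [([283.0, 294.1], [274, 282, 20, 25, 345]), ([277.1, 374.1], [268, 353, 19, 41, 563])]
[174.7389884 244.1834834] [380.30064552 247.06779418] [276.30282394 295.23934683]
[174.12344521 243.98950099] [380.57746523 245.37455397] [276.22328893 297.73968661]
```

```bash
python3 - <<'E'
from h import *
w=cap('wrist');c=cap('side')
b=[x for x in blobs(w,(0,130,70),(6,255,255),30) if x[0][1]<330][0];e=[x for x in blobs(c,(0,130,70),(6,255,255),15) if 370<x[0][0]<420][0]
x,r=tri((w,b[0]),(c,e[0]));print(x,r,'rack local',R.from_euler('z',6,degrees=True).apply(x-[.449,.348,0])+[-.033,.011,0])
if .065<x[2]<.1: print(workorder.hand_in())
E
```

```text
[0.45050386 0.35442055 0.07884716] [np.float64(0.00046823028453228416), np.float64(0.00046823028453246886)] rack local [-0.0321755   0.01754258  0.07884716]
the job is handed in; nothing more can be done
None
```

The job is handed in: the red-capped tube stands in an empty cell of the small white rack, leaning a few degrees by my last measurement, and the lid was seen open and the latch back at rest after unlatching. The hand-in gave no verdict.

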